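# Set and lock the swivel clamp on a bracelet maker's bench

### The arm

A 6-joint arm with a two-finger parallel gripper is mounted at the origin on the work surface. World frame = base frame: x ahead of the robot, y to its left, z up, the work surface at z = 0. Lengths are in m, angles in rad, forces in N, time in s.
With the tool pointing down it reaches from about 0.35 to 0.775 m from the base axis. Payload 5.5 kg.
Tool frame: the origin (TCP) lies midway between the tips of the shut fingers; the grasp point (between the pads) lies grip_point_offset behind it (grip_point_offset is the distance from the TCP to the grasp point, in m); z points along the fingers, y is the direction in which the jaws open and shut (so a half turn about z gives the same grasp; the last joint's range is limited). The gripper opens to 85 mm and grips with 20 to 120 N. Pads are 22 mm wide; open, the fingers measure 114 mm over their backs; the gripper's body (76 mm by 85 mm) begins 54 mm behind the grasp point. The pads swing forward as they close: fully open they stand 13 mm farther back than shut.
Start: joints at [1.127, 0.313, 0.046, 1.304, 0, 1.431], TCP at [0.172, 0.549, 0.231] pointing down, gripper open.
Joint ranges: [-2.76, 2.76], [-0.86, 1.69], [-1.03, 1.26], [-2.2, 2.34], [-1.47, 1.5], [-3.14, 3.14]. Speed limits (rad/s): [2.57, 2.57, 3.14, 3.14, 3.14, 3.14].

### API

Orientations are given as a unit quaternion [w, x, y, z].
In Python, from workcell import * gives the robot as it stands.
- The arm moves only by the tool send_rows, never from a script. Its argument "series" is one flat list of numbers, 7 for each row, row after row: the shift along the tool's x, y, z in cm, then the turn, a rotation vector about the tool's x, y, z in degrees, then the opening, from 0 (shut) to 1 (fully open). A call has 1 to 10 rows; each row is the pose to reach, as a shift and turn from the pose commanded when the call began, along the tool's axes at that moment; what a row does not reach only later rows make up. A row lasts 1/12 s, in which the tool goes at most 41.7 mm and 7.16 degrees, less where a joint would pass 70% of its speed; a pose out of reach is approached as far as the arm can. A call with a gripper value outside its range is refused whole. The fingers move at their own pace and stop on an object; "newtons" is the grip in N (left out, the last holds). Time passes only in rows, so rows that repeat a pose let the fingers close. It gives the time, the measured TCP pose, the force and the opening at its end, in the units of the state.
- get_state(): the state, without advancing time (a new reading comes with each control period).
- read_camera(name): name is "scene" or "top" or "wrist"; returns the picture (420x560x3 uint8, blue, green, red); there is no depth.
- camera_info(name): a dict with "K" (3x3 intrinsics, pixels), "D" ([k1, k2, p1, p2, k3] as OpenCV has them; the pictures are not rectified), "xyz" and "attitude" of the camera in the world. Camera axes: x right, y down, z forward; pixel columns grow to the right and rows downward; lengths in m; the calibration is good to about 2 mm. A picture is of the moment at which its call begins: read the wrist's pose just before it. camera_info takes no time and is no camera call; for the wrist camera it gives the pose at the moment of the call.
- hand_in(): hands the job in, once; it reports no verdict.
Trained networks look in the newest picture that a camera, given by its name, has taken for a name from the list of things; names that differ only in an ending like _2 or _b are one class to them, and where a whole thing is asked for, a point or a joint stands for the part that bears it (a point fixed in the world has none). Each returns a list of dicts, best first, with "p" (0 to 1); they miss things now and then, are a little off and sometimes report something else, mostly with a low value. They report only what shows in the picture. A call takes as long as a camera call.
- silhouettes(camera, label): "pixels" (420x560 bool, what is visible of it) and "box" ([left, top, width, height] in pixels, round what is visible of it).
The state is a dict: "clock": time; "joint_pos": joint angles; "qvel": joint speeds; "tau": joint torques, N m; "tcp_pos": TCP position; "orientation": TCP orientation; "wrist_force": force on the tool from outside, world axes, zero at the start; "ft_torque": the same for the moment, N m; "finger_gap": finger opening in m.
Only numpy, scipy, OpenCV 4.12 (cv2) and the standard library are available. Lean on these libraries where they do the work, as an engineer would, in place of code of your own. Each camera call takes 0.05 s, during which the arm holds its last target. There are 200 camera calls.

### The job

The swivel clamp on the bench is loose: swing its clamp head round until the pointer on its arm stands on the single line on the base, and then, with the head set, turn the lock collar below it clockwise until its pointed tab stands on the double line, which is the locked mark. Do not leave either one short of its mark or past it, and leave the other things on the bench where they are.

Things in the scene. Friction and masses are not known exactly. Their poses are not given: they have to be found in the camera images.
- stand: Fixed swivel stand: dark steel base disc 264 mm in diameter, its top 14 mm above the work surface. Origin: centre of its underside, on the common vertical axis of collar and head. z up; x points from the axis to the single line. It is turned up to 0.6 rad either way. Everything on it lies within 132 mm of the axis and below 92 mm.
- head_mark (a point): On the stand: middle of the single white radial line (6 mm wide, 28 mm long) filled into the top of the base, 113 mm from the axis, 14 mm high. The head's mark.
- lock_mark (a point): On the stand: middle of the double white radial line (two 5 mm lines, 28 mm long, 16 mm between their centres) filled into the top of the base, 113 mm from the axis, 14 mm high, 2.6 rad counter-clockwise (seen from above) from the single line. The collar's locked mark: the tab's point belongs midway between the two lines.
- head_block (a point): Top centre of the square aluminium block on the head's arm, 80 mm from the axis, 90 mm high. Block 16 mm radially by 20 mm across, upright from 50 to 90 mm high: push it sideways to swing the head. Its radial arm is 16 mm wide, 40 to 50 mm high; a thin pointer hangs from the arm's end down to the base, 95 mm from the axis, on the arm's middle line.
- swivel_head (a joint): Swivel head angle, rad; grows counter-clockwise from above. 1.2 = pointer on the single line. Starts between 0 and 0.6; stops at -0.05 and 1.6, none at the mark. Stiff (2 N at the block moves it), stays where left. Besides the arm, the head (disc, clamp jaws, brass bracelet blank) lies within 50 mm of the axis, 40 to 85 mm high.
- collar_peg (a point): Top centre of the round steel peg on the lock collar's tab, 78 mm from the axis, 72 mm high. Peg 14 mm in diameter, clear from 28 to 72 mm high: push it sideways to turn the collar. The tab (18 mm wide, 18 to 28 mm high) ends in a narrow point 97 mm from the axis. Across the stand from the head's block: their ranges do not overlap.
- lock_collar (a joint): Lock collar angle, rad; grows clockwise from above, towards locked. 1.5 = tab on the double line (locked mark). Starts between 0 and 0.55; stops at -0.05 and 2.0, none at the mark. Stiff (2 N at the peg moves it), stays where left. The collar is a knurled steel ring under the head, 110 mm in diameter, 18 to 38 mm high.
- glue: Bystander, leave alone: small white glue bottle with a thin spout, 34 mm in diameter, 85 mm tall, standing; origin at the centre of its underside.
- mug: Bystander, leave alone: white mug, 80 mm in diameter, 90 mm tall; origin at the centre of its underside.
- awl: Bystander, leave alone: awl with a wooden handle, 150 mm long, lying on the bench beyond the stand; origin at the middle of its underside, its length along its x.

How it is judged:
By the outcome, as a careful person would: the job done as asked, in the order asked, and still so for the second after the job is handed in, with the robot touching nothing.
It also fails if it takes over 58 s, if anything falls off the work surface, if the arm or the gripper's body presses on something with over 40 N, if the wrist force passes 120 N, or if a joint passes its speed limit or range.

## Working session

There is one attempt and no reset: what is moved stays moved. The work goes in short steps, Python scripts to look and compute and a tool call to move; the robot and the scene stay as the last step left them, time stands still between calls to the robot, and variables do not carry over. Pictures are saved under pics/ and viewed, about 8 in all and at most 12, crops included, and the job is handed in when it is done.

Besides the shell and the picture viewer there is one more tool, called after "Request:" as name(argument=value, ...) on one line, values as JSON. send_rows: Moves the arm, as the interface text tells. Its arguments: {"type":"object","properties":{"series":{"type":"array"},"newtons":{"type":"number"}},"required":["series"]}

```bash
mkdir -p pics; ls
python3 - <<'E'
from workcell import *
import cv2
s=get_state();print(s)
for n in("scene","top"):
    im=read_camera(n);cv2.imwrite(f"pics/{n}0.png",im);print(n,camera_info(n))
print(camera_info("wrist"))
a=cv2.imread("pics/scene0.png");b=cv2.imread("pics/top0.png")
E
```

```text
pics
{'clock': 0.0, 'joint_pos': array([1.12742679e+00, 3.13993533e-01, 4.49641503e-02, 1.30363145e+00,
       1.00314592e-05, 1.43120408e+00]), 'qvel': array([ 0.00182839, -0.00187966,  0.00181912, -0.00017678, -0.00061863,
       -0.00104577]), 'tau': array([ 5.80484141e-07, -4.80628145e+01,  2.98533010e+01,  1.95642858e-02,
       -1.47313067e-04,  1.25991028e-05]), 'tcp_pos': array([0.17176958, 0.54818716, 0.23040674]), 'orientation': array([-2.72705808e-04,  1.51305241e-01,  9.88486649e-01, -8.91485931e-04]), 'wrist_force': array([-0.49481476,  0.07800315, -0.6190819 ]), 'ft_torque': array([-0.01378033, -0.04100866, -0.02203577]), 'finger_gap': 0.08539378908031979}
scene {'K': array([[406.2062877 ,   0.        , 278.38492561],
       [  0.        , 406.2062877 , 201.21702036],
       [  0.        ,   0.        ,   1.        ]]), 'D': array([0.01582235, 0.        , 0.        , 0.        , 0.        ]), 'xyz': array([ 1.26889811, -0.23084388,  0.6108315 ]), 'attitude': array([-0.35931795,  0.72719622,  0.52725072, -0.25314611])}
top {'K': array([[483.47520526,   0.        , 272.25669802],
       [  0.        , 483.47520526, 206.43556188],
       [  0.        ,   0.        ,   1.        ]]), 'D': array([-0.03212471,  0.        ,  0.        ,  0.        ,  0.        ]), 'xyz': array([ 0.57685876, -0.0218335 ,  1.08333228]), 'attitude': array([-0.01707599,  0.7144248 , -0.6988935 ,  0.02921447])}
{'K': array([[305.12912252,   0.        , 276.24943715],
       [  0.        , 305.12912252, 206.67098582],
       [  0.        ,   0.        ,   1.        ]]), 'D': array([-0.04474981,  0.        ,  0.        ,  0.        ,  0.        ]), 'xyz': array([0.10400852, 0.56892513, 0.3730093 ]), 'attitude': array([0.11472933, 0.79783429, 0.58594434, 0.08346773])}
```

View pics/top0.png

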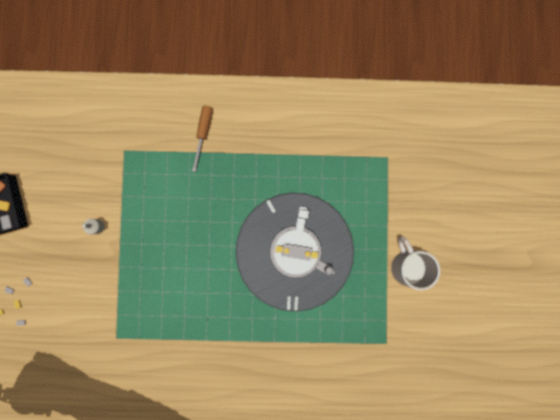

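View pics/scene0.png

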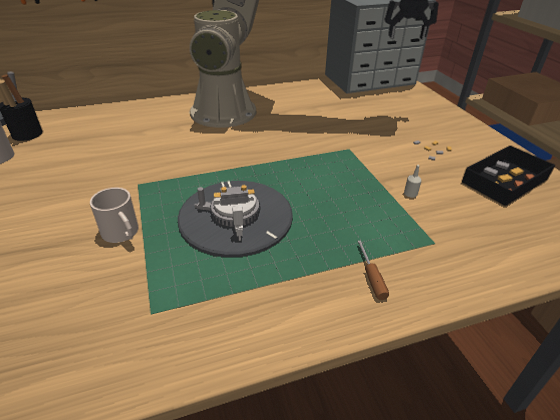

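The top view shows the stand centre near (295,252), the single line at (271,206), the double line at (293,303), the head block at (303,213) and the peg at (330,270). The mug and glue bottle are well clear. I'll fit these positions next.

```bash
cat > h.py <<'E'
from workcell import *
import numpy as np, cv2
from scipy.spatial.transform import Rotation as R
def rot(q): return R.from_quat([q[1],q[2],q[3],q[0]])
def ray(ci,px):
    u=cv2.undistortPoints(np.array(px,float).reshape(-1,1,2),ci["K"],ci["D"]).reshape(-1,2)
    return rot(ci["attitude"]).apply(np.c_[u,np.ones(len(u))])
def toplane(ci,px,z):
    d=ray(ci,px); return ci["xyz"]+d*((z-ci["xyz"][2])/d[:,2])[:,None]
def project(ci,P):
    r=rot(ci["attitude"]).inv(); 
    return cv2.projectPoints(np.atleast_2d(P).astype(float),r.as_rotvec(),r.apply(-np.array(ci["xyz"])),ci["K"],ci["D"])[0].reshape(-1,2)
def wrap(a): return (a+np.pi)%(2*np.pi)-np.pi
E
python3 - <<'E'
from h import *
ci=camera_info("top");im=read_camera("top")
out={}
for n in("stand","head_block","collar_peg","swivel_head","lock_collar"):
    for d in silhouettes("top",n)[:2]:
        print(n,round(d["p"],2),d["box"],d["pixels"].sum()); out.setdefault(n,d["pixels"])
# disc: fit circle on world plane z=.014 of dark region
g=im.max(2).astype(int); dark=((g<75)).astype(np.uint8); dark[:180]=0;dark[320:]=0;dark[:,:225]=0;dark[:,365:]=0
c=max(cv2.findContours(dark,0,1)[0],key=cv2.contourArea); hull=cv2.convexHull(c).reshape(-1,2)
P=toplane(ci,hull,.014)[:,:2]
(cx,cy),r=cv2.minEnclosingCircle(P.astype(np.float32));print("circ",cx,cy,r)
A=np.c_[2*P,np.ones(len(P))];s=np.linalg.lstsq(A,(P**2).sum(1),rcond=None)[0];print("lsq",s[:2],np.sqrt(s[2]+s[0]**2+s[1]**2))
C=s[:2]
# white lines in annulus 101..125mm
v,u=np.mgrid[0:420,0:560];W=toplane(ci,np.c_[u.ravel(),v.ravel()],.014)[:,:2]-C
rr=np.hypot(*W.T).reshape(420,560);th=np.arctan2(W[:,1],W[:,0]).reshape(420,560)
m=((rr>.1)&(rr<.127)&(im.min(2)>110)).astype(np.uint8)
n,l,st,ce=cv2.connectedComponentsWithStats(m)
for i in range(1,n):
    if st[i,4]>5: k=l==i;print("blob",ce[i],st[i,4],"th",th[k].mean(),"r",rr[k].mean())
cv2.imwrite("pics/topc.png",cv2.resize(im[180:325,225:365],None,fx=4,fy=4,interpolation=cv2.INTER_CUBIC))
np.save("C.npy",C)
E
```

```text
head_block 0.86 [273.2, 207.1, 44.3, 66.7] 1749
collar_peg 0.73 [270.3, 228.7, 63.4, 50.3] 451
swivel_head 0.66 [275.6, 210.4, 45.3, 63.5] 1804
lock_collar 0.75 [269.9, 224.4, 62.9, 53.3] 569
circ 0.5216835141181946 -0.16847586631774902 0.0036018001846969128
lsq [ 0.52168404 -0.16847569] 0.0034966501975321413
blob [287.18317503 242.1587517 ] 737 th 1.1099212976510102 r 0.1136261474228412
blob [288.74193548 299.96774194] 62 th 2.2998083315971924 r 0.1189253403460143
blob [295.6        303.01176471] 85 th 2.4307148835829673 r 0.11282990459810065
```

View pics/topc.png

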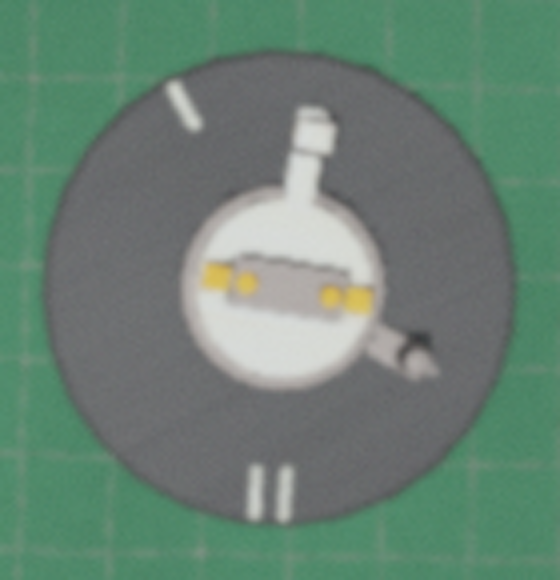

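The crop shows the marks, block, arm, peg (about (410,345) in the crop) and tab clearly. My disc threshold was wrong, so I'll segment against the green mat instead.

Run:
```python
from h import *
ci=camera_info("top");im=read_camera("top").astype(int)
ng=((im[...,1]-im[...,2])<25).astype(np.uint8);M=np.zeros_like(ng);cv2.circle(M,(295,252),66,1,-1);ng&=M
ng=cv2.morphologyEx(ng,cv2.MORPH_OPEN,np.ones((5,5)))
c=max(cv2.findContours(ng,0,1)[0],key=cv2.contourArea);hull=cv2.convexHull(c).reshape(-1,2)
P=toplane(ci,hull,.012)[:,:2]
A=np.c_[2*P,np.ones(len(P))];s=np.linalg.lstsq(A,(P**2).sum(1),rcond=None)[0];print("lsq",s[:2],np.sqrt(s[2]+s[0]**2+s[1]**2))
C=s[:2];np.save("C.npy",C)
v,u=np.mgrid[0:420,0:560];W=toplane(ci,np.c_[u.ravel(),v.ravel()],.014)[:,:2]-C
rr=np.hypot(*W.T).reshape(420,560);th=np.arctan2(W[:,1],W[:,0]).reshape(420,560)
m=((rr>.1)&(rr<.126)&(im.min(2)>140)).astype(np.uint8)
n,l,st,ce=cv2.connectedComponentsWithStats(m)
for i in range(1,n):
    if st[i,4]>5: k=l==i;a=np.angle(np.exp(1j*th[k]).mean());print("blob",ce[i],st[i,4],"th",a,"r",rr[k].mean())
def cr(x,y): return [225+(x-1.5)/4,180+(y-1.5)/4]
for nm,p,z in(("blocktop",cr(317,137),.09),("armtip",cr(312,110),.05),("pegtop",cr(411,345),.072),("tabtip",cr(437,376),.023)):
    Q=toplane(ci,[p],z)[0,:2]-C;print(nm,Q+C,np.hypot(*Q),np.arctan2(Q[1],Q[0]))
for a in(-.18,-.14,-.1): print(a,project(ci,[[*(C+.08*np.array([np.cos(a),np.sin(a)])),.09]]))
```

```text
lsq [ 0.54943996 -0.09080885] 0.13044660179000692
blob [270.54 206.08] 50 th 0.5107443745728439 r 0.11289196646772957
blob [288.5 302.5] 48 th 3.0415922220728184 r 0.11306959046805976
blob [295.6        302.77777778] 45 th -3.1026964070109044 r 0.11290555934888366
blocktop [ 0.62829832 -0.10365163] 0.07989730432934287 -0.1614415261631884
armtip [ 0.64480123 -0.10401319] 0.09627111183382069 -0.1375916413459991
pegtop [ 0.5217349  -0.15611736] 0.07094203171071663 -1.9720045511019797
tabtip [ 0.50248426 -0.17712361] 0.09826023976577672 -2.0690255456251503
-0.18 [[304.59074664 213.96407927]]
-0.14 [[303.06415328 213.68290919]]
-0.1 [[301.52771078 213.46295963]]
```

```bash
cat >> h.py <<'E'
def Rt(yaw):
    y=np.array([np.cos(yaw),np.sin(yaw),0]);z=np.array([0,0,-1.]);return R.from_matrix(np.c_[np.cross(y,z),y,z])
def rel(p,yaw,p0,R0):
    return np.round(np.r_[R0.inv().apply(np.array(p)-p0)*100,np.degrees((R0.inv()*Rt(yaw)).as_rotvec())],2).tolist()
def here():
    s=get_state();return s["tcp_pos"],rot(s["orientation"])
def on(r,a,z): C=np.load("C.npy");return [C[0]+r*np.cos(a),C[1]+r*np.sin(a),z]
E
python3 - <<'E'
from h import *
print(grip_point_offset)
p,r=here(); a=-.15
print(rel(on(.08,a,.2),a+np.pi/2,p,r))
E
```

```text
0.0187
[-63.05, -48.5, 3.13, -0.01, 0.0, -8.81]
```

Request:
send_rows(series=[-63.05, -48.5, 3.1, 0, 0, -8.8, 1, -63.05, -48.5, 3.1, 0, 0, -8.8, 1, -63.05, -48.5, 3.1, 0, 0, -8.8, 1, -63.05, -48.5, 3.1, 0, 0, -8.8, 1, -63.05, -48.5, 3.1, 0, 0, -8.8, 1, -63.05, -48.5, 3.1, 0, 0, -8.8, 1, -63.05, -48.5, 3.1, 0, 0, -8.8, 1, -63.05, -48.5, 3.1, 0, 0, -8.8, 1, -63.05, -48.5, 3.1, 0, 0, -8.8, 1, -63.05, -48.5, 3.1, 0, 0, -8.8, 1])

```text
clock: 1.28
tcp_pos: [0.4109, 0.2074, 0.2155]
orientation: [0.0, 0.075, 0.997, 0.0]
wrist_force: [0.6, 0.2, -0.8]
finger_gap: 0.0855
```

Run:
```python
from h import *
p,r=here(); a=-.15
print(p,rel(on(.08,a,.2),a+np.pi/2,p,r))
```

```text
[0.41086259 0.20736194 0.21549113] [-26.16, -27.41, 1.56, 0.04, 0.05, -0.01]
```

Request:
send_rows(series=[-26, -27.3, 1.5, 0, 0, 0, 1, -26, -27.3, 1.5, 0, 0, 0, 1, -26, -27.3, 1.5, 0, 0, 0, 1, -26, -27.3, 1.5, 0, 0, 0, 1, -26, -27.3, 1.5, 0, 0, 0, 1, -26, -27.3, 1.5, 0, 0, 0, 1, -26, -27.3, 1.5, 0, 0, 0, 1, -26, -27.3, 1.5, 0, 0, 0, 1, -26, -27.3, 1.5, 0, 0, 0, 1, -26, -27.3, 1.5, 0, 0, 0, 1])

```text
clock: 2.12
tcp_pos: [0.6296, -0.1061, 0.1982]
orientation: [0.001, 0.078, 0.997, -0.001]
wrist_force: [0.9, 0.1, -0.0]
finger_gap: 0.0856
```

Run:
```python
from h import *
ci=camera_info("wrist");p,r=here(); a=-.15
im=read_camera("wrist");cv2.imwrite("pics/w1.png",im)
print(p,rel(on(.08,a,.06),a+np.pi/2,p,r))
for n,P in(("C",on(0,0,.014)),("blk",on(.08,a,.09)),("hm",on(.113,.511,.014)),("peg",on(.078,-2.06,.072))): print(n,project(ci,P))
```

```text
[ 0.62960125 -0.10610163  0.19822068] [0.18, 0.34, 13.82, -0.11, 0.1, -0.34]
C [[279.91481515 106.69655818]]
blk [[281.0890394  202.02665746]]
hm [[343.13087561 191.23280601]]
peg [[190.9927401   72.48251031]]
```

View pics/w1.png

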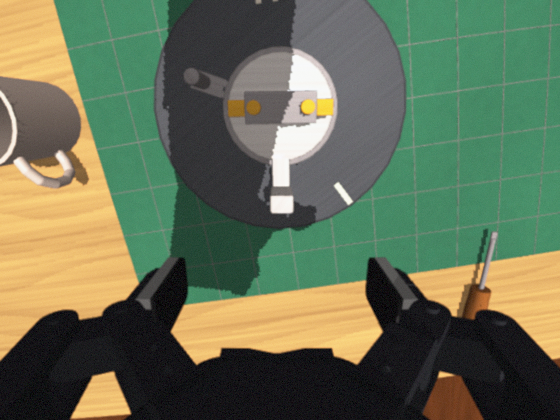

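Wrist view agrees with the estimates to about 2 px: block at (282,203), single line at (343,193), peg at (191,76). I'll descend and grip the block.

Request:
send_rows(series=[0.2, 0.3, 4, 0, 0, -0.3, 1, 0.2, 0.3, 8, 0, 0, -0.3, 1, 0.2, 0.3, 11, 0, 0, -0.3, 1, 0.2, 0.3, 13.0, 0, 0, -0.3, 1, 0.2, 0.3, 13.8, 0, 0, -0.3, 1, 0.2, 0.3, 13.8, 0, 0, -0.3, 1, 0.2, 0.3, 13.8, 0, 0, -0.3, 0.3, 0.2, 0.3, 13.8, 0, 0, -0.3, 0.3, 0.2, 0.3, 13.8, 0, 0, -0.3, 0.3, 0.2, 0.3, 13.8, 0, 0, -0.3, 0.3], newtons=20)

```text
clock: 3.0
tcp_pos: [0.6259, -0.0966, 0.064]
orientation: [0.002, 0.072, 0.997, -0.0]
wrist_force: [-0.5, -0.6, -0.0]
finger_gap: 0.039
```

Run:
```python
from h import *
p,r=here(); a=-.15
print(p,rel(on(.08,a,.06),a+np.pi/2,p,r))
```

```text
[ 0.6259338  -0.09661585  0.06400503] [-0.35, -0.57, 0.4, -0.02, 0.18, 0.3]
```

Request:
send_rows(series=[-0.35, -0.6, 0.3, 0, 0, 0, 0.3, -0.35, -0.6, 0.3, 0, 0, 0, 0.3, -0.35, -0.6, 0.3, 0, 0, 0, 0.3, -0.35, -0.6, 0.3, 0, 0, 0, 0.0, -0.35, -0.6, 0.3, 0, 0, 0, 0.0, -0.35, -0.6, 0.3, 0, 0, 0, 0.0, -0.35, -0.6, 0.3, 0, 0, 0, 0.0, -0.35, -0.6, 0.3, 0, 0, 0, 0.0], newtons=20)

```text
clock: 3.67
tcp_pos: [0.6276, -0.1029, 0.0592]
orientation: [0.0, 0.072, 0.997, -0.0]
wrist_force: [0.2, 0.5, 0.8]
finger_gap: 0.0197
```

Run:
```python
from h import *
p,r=here(); C=np.load("C.npy");d=p[:2]-C
ci=camera_info("wrist");im=read_camera("wrist");cv2.imwrite("pics/w2.png",im)
print(p,np.hypot(*d),np.arctan2(d[1],d[0]),r.as_matrix()[:2,1],get_state()["finger_gap"])
# arc rows
a0=np.arctan2(d[1],d[0])
for k in range(1,11):
    a=a0+.06*k; print(rel(on(.08,a,.06),a+np.pi/2,p,r))
```

```text
[ 0.62755514 -0.10286143  0.05923969] 0.07903952257596131 -0.1530852152021891 [0.1444743  0.98950855] 0.01982575271619047
[-0.09, 0.48, -0.08, 0.0, 0.03, -2.97]
[-0.05, 0.96, -0.08, -0.0, 0.03, -6.41]
[0.02, 1.43, -0.08, -0.0, 0.03, -9.85]
[0.12, 1.9, -0.08, -0.0, 0.03, -13.29]
[0.24, 2.37, -0.08, -0.0, 0.03, -16.72]
[0.39, 2.82, -0.08, -0.0, 0.03, -20.16]
[0.57, 3.27, -0.08, -0.0, 0.03, -23.6]
[0.78, 3.7, -0.08, -0.01, 0.03, -27.04]
[1.01, 4.12, -0.08, -0.01, 0.03, -30.48]
[1.26, 4.53, -0.08, -0.01, 0.03, -33.91]
```

View pics/w2.png

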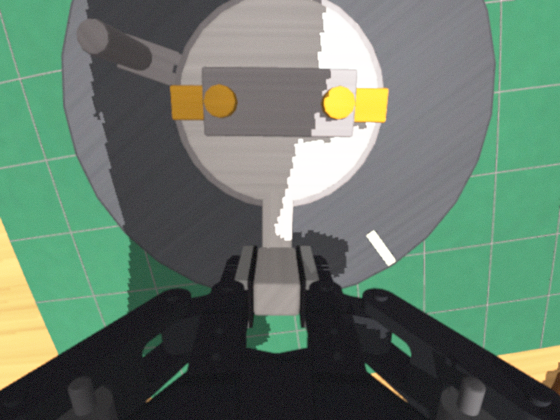

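The fingers hold the block squarely, with the single line visible at (381,248). Next I'll swing it along the arc, stopping a little short.

Request:
send_rows(series=[-0.05, 0.5, 0, 0, 0, -3.4, 0, -0.02, 0.97, 0, 0, 0, -6.9, 0, 0.05, 1.44, 0, 0, 0, -10.3, 0, 0.14, 1.9, 0, 0, 0, -13.7, 0, 0.26, 2.37, 0, 0, 0, -17.1, 0, 0.4, 2.82, 0, 0, 0, -20.5, 0, 0.58, 3.27, 0, 0, 0, -24, 0, 0.78, 3.7, 0, 0, 0, -27.4, 0, 1.01, 4.12, 0, 0, 0, -30.8, 0, 1.26, 4.53, 0, 0, 0, -34.2, 0])

```text
clock: 4.55
tcp_pos: [0.6209, -0.0572, 0.0592]
orientation: [-0.001, -0.225, 0.974, -0.001]
wrist_force: [-1.5, -5.8, 2.5]
finger_gap: 0.0199
```

Run:
```python
from h import *
for _ in range(4): im=read_camera("wrist")
p,r=here(); C=np.load("C.npy");d=p[:2]-C
ci=camera_info("wrist");im=read_camera("wrist");cv2.imwrite("pics/w3.png",im)
s=get_state();y=r.as_matrix()[:2,1]
print(s["clock"],s["wrist_force"],s["finger_gap"],p,np.hypot(*d),np.arctan2(d[1],d[0]),np.arctan2(y[1],y[0])-np.pi/2)
a=.511;print(rel(on(.08,a,.06),a+np.pi/2,p,r))
for a in(.45,.48,.511): print(a,project(ci,[on(.095,a,.014),on(.113,a,.014),on(.1,a,.05)]).round(1).tolist())
```

```text
4.8 [-4.19370508 -3.99588546  3.56662227] 0.01986187648220003 [ 0.62076841 -0.05673045  0.05922067] 0.07905115383103535 0.4457037012004835 0.45045756834042194
[-0.08, 0.52, -0.08, -0.02, -0.09, -3.47]
0.45 [[278.1, 253.3], [278.0, 277.2], [278.4, 288.5]]
0.48 [[282.3, 253.2], [283.0, 277.1], [283.8, 288.5]]
0.511 [[286.7, 253.0], [288.0, 276.9], [289.2, 288.3]]
```

View pics/w3.png

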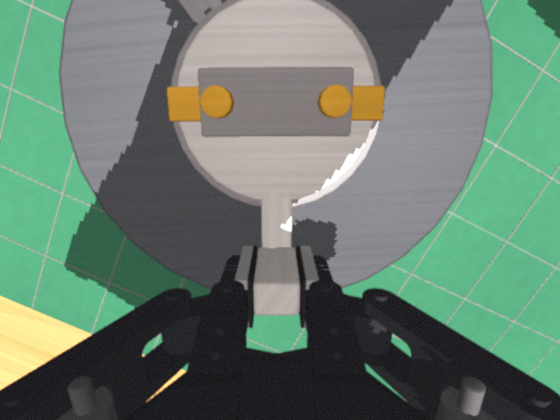

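The hand hides the line here. I'll take the last 0.065 rad slowly, release, and back off upward to check.

Request:
send_rows(series=[0, 0.13, 0, 0, 0, -0.9, 0, 0, 0.26, 0, 0, 0, -1.8, 0, 0, 0.39, 0, 0, 0, -2.7, 0, 0.0, 0.53, 0, 0, 0, -3.6, 0, 0.0, 0.53, 0, 0, 0, -3.6, 0, 0.0, 0.53, 0, 0, 0, -3.6, 0, 0.0, 0.53, 0, 0, 0, -3.6, 0])

```text
clock: 5.38
tcp_pos: [0.6184, -0.0524, 0.0592]
orientation: [-0.001, -0.254, 0.967, -0.001]
wrist_force: [-4.4, -5.0, 3.3]
finger_gap: 0.0194
```

Run:
```python
from h import *
p,r=here(); C=np.load("C.npy");d=p[:2]-C;s=get_state();y=r.as_matrix()[:2,1]
print(s["wrist_force"],p,np.hypot(*d),np.arctan2(d[1],d[0]),np.arctan2(y[1],y[0])-np.pi/2)
```

```text
[-4.39659899 -5.02956194  3.25993683] [ 0.61844909 -0.05241618  0.05918775] 0.07896997709420955 0.5076992076914937 0.5132366873925918
```

Now open gently and rise straight up to look.

Request:
send_rows(series=[0, 0, 0, 0, 0, 0, 0.5, 0, 0, 0, 0, 0, 0, 0.6, 0, 0, 0, 0, 0, 0, 0.6, 0, 0, -2, 0, 0, 0, 0.6, 0, 0, -5, 0, 0, 0, 0.6, 0, 0, -8, 0, 0, 0, 0.6, -1, 0, -11, 0, 0, 0, 0.6, -2, 0, -13, 0, 0, 0, 0.6, -4, 0, -14, 0, 0, 0, 0.6, -4, 0, -14, 0, 0, 0, 0.6])

```text
clock: 6.22
tcp_pos: [0.658, -0.0304, 0.2026]
orientation: [0.004, -0.255, 0.967, -0.001]
wrist_force: [0.7, -0.5, 0.0]
finger_gap: 0.0514
```

Run:
```python
from h import *
for _ in range(3): im=read_camera("wrist")
ci=camera_info("wrist");im=read_camera("wrist");t=read_camera("top")
p,r=here();print(p)
for a in(.49,.511,.53): print(a,project(ci,[on(.095,a,.014),on(.113,a,.014),on(.103,a,.05),on(.08,a,.09)]).round(1).tolist())
u,v=project(ci,on(.1,.511,.014))[0].astype(int);print(u,v)
A=cv2.resize(im[max(0,v-50):v+50,u-65:u+65],(520,400),interpolation=cv2.INTER_CUBIC)
B=cv2.resize(t[190:280,225:315],(280,280),interpolation=cv2.INTER_CUBIC);B=cv2.copyMakeBorder(B,0,120,0,0,0)
cv2.imwrite("pics/w4.png",np.hstack([A,B]));cv2.imwrite("pics/w4full.png",im);cv2.imwrite("pics/top4.png",t)
```

```text
[ 0.65270374 -0.03170875  0.19768932]
0.49 [[274.2, 163.0], [273.8, 179.6], [273.8, 176.6], [274.1, 158.0]]
0.511 [[276.0, 163.1], [276.0, 179.6], [276.0, 176.7], [276.2, 158.0]]
0.53 [[277.7, 163.1], [277.9, 179.6], [278.1, 176.7], [278.0, 158.0]]
276 167
```

View pics/w4.png

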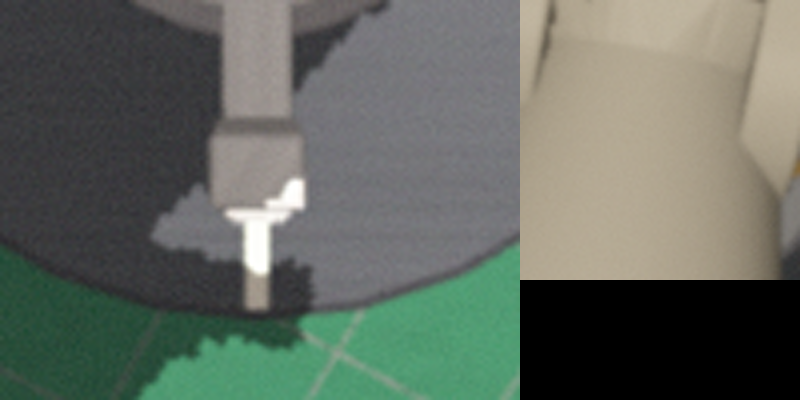

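Line, arm and block midlines coincide in the crop at x≈257, so the head is on its mark to about 0.005 rad. Next is the peg.

Run:
```python
from h import *
p,r=here();a=-2.06
print(rel(on(.078,a,.2),a-np.pi/2,p,r))
```

```text
[18.48, -4.25, -0.2, 0.14, -0.09, -32.49]
```

Request:
send_rows(series=[4, -1, -0.2, 0, 0, -6, 0.6, 8, -2, -0.2, 0, 0, -13, 0.6, 12, -3, -0.2, 0, 0, -20, 0.6, 15, -3.6, -0.2, 0, 0, -26, 0.6, 18.5, -4.2, -0.2, 0, 0, -32.5, 0.6, 18.5, -4.2, -0.2, 0, 0, -32.5, 0.6, 18.5, -4.2, -0.2, 0, 0, -32.5, 0.6, 18.5, -4.2, -0.2, 0, 0, -32.5, 0.6, 18.5, -4.2, -0.2, 0, 0, -32.5, 0.6, 18.5, -4.2, -0.2, 0, 0, -32.5, 0.6])

```text
clock: 7.3
tcp_pos: [0.5142, -0.1587, 0.2009]
orientation: [0.0, -0.515, 0.857, 0.0]
wrist_force: [0.4, 0.3, -0.8]
finger_gap: 0.0511
```

Run:
```python
from h import *
im=read_camera("wrist");im=read_camera("wrist")
ci=camera_info("wrist");im=read_camera("wrist");p,r=here();a=-2.06
print(p,rel(on(.078,a,.045),a-np.pi/2,p,r))
for n,P in(("C",on(0,0,.014)),("peg",on(.078,a,.072)),("pegbase",on(.078,a,.028)),("tip",on(.097,a,.023)),("lock",on(.113,.511+2.6,.014))): print(n,project(ci,P))
cv2.imwrite("pics/w5.png",im)
```

```text
[ 0.51412029 -0.15867099  0.20084868] [0.15, 0.07, 15.58, 0.02, 0.01, 0.09]
C [[277.2951514  249.12023568]]
peg [[277.73298526 197.22641392]]
pegbase [[277.5185409  186.73738843]]
tip [[277.54251712 168.1108013 ]]
lock [[366.94979055 208.39306477]]
```

View pics/w5.png

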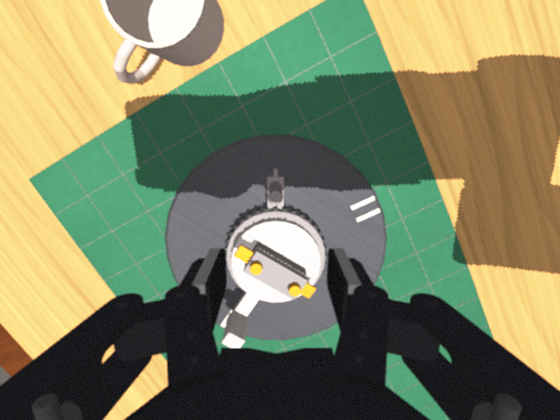

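Predicted and observed positions agree within 2 px: peg at (276,195), double line at (366,209). I'll descend and grip the peg.

Request:
send_rows(series=[0.1, 0, 4, 0, 0, 0, 0.6, 0.1, 0.05, 8, 0, 0, 0, 0.6, 0.1, 0.05, 12, 0, 0, 0, 0.6, 0.1, 0.05, 14.5, 0, 0, 0, 0.6, 0.1, 0.05, 16, 0, 0, 0, 0.6, 0.1, 0.05, 16, 0, 0, 0, 0.6, 0.1, 0.05, 16, 0, 0, 0, 0.3, 0.1, 0.05, 16, 0, 0, 0, 0, 0.1, 0.05, 16, 0, 0, 0, 0, 0.1, 0.05, 16, 0, 0, 0, 0], newtons=20)

```text
clock: 8.28
tcp_pos: [0.5142, -0.1606, 0.0429]
orientation: [0.001, -0.515, 0.857, -0.001]
wrist_force: [-0.1, 0.6, 2.9]
finger_gap: 0.0133
```

Request:
send_rows(series=[0, 0, 0, 0, 0, 0, 0, 0, 0, 0, 0, 0, 0, 0, 0, 0, 0, 0, 0, 0, 0])

```text
clock: 8.53
tcp_pos: [0.5142, -0.1606, 0.0428]
orientation: [0.001, -0.515, 0.857, -0.001]
wrist_force: [0.7, 1.3, 6.5]
finger_gap: 0.0135
```

Run:
```python
from h import *
p,r=here(); C=np.load("C.npy");d=p[:2]-C;s=get_state();y=r.as_matrix()[:2,1]
a0=np.arctan2(d[1],d[0]);R_=np.hypot(*d)
print(s["finger_gap"],s["wrist_force"],p,R_,a0,np.arctan2(y[1],y[0])+np.pi/2-2*np.pi,"to go",a0-(.511+2.6-2*np.pi))
im=read_camera("wrist");cv2.imwrite("pics/w6.png",im)
yaw0=np.arctan2(y[1],y[0])
for k in range(1,21):
    da=-.053*k; print(k,rel(on(R_,a0+da,p[2]),yaw0+da,p,r)[:2],round(np.degrees(-da),1))
```

```text
0.013464138028512845 [0.73297279 1.26031092 6.45941945] [ 0.51416743 -0.16056091  0.04283259] 0.07816329805128028 -2.038981133220445 -2.059542617183504 to go 1.133204173959141
1 [-0.0, 0.41] 3.0
2 [-0.03, 0.83] 6.1
3 [-0.07, 1.24] 9.1
4 [-0.14, 1.65] 12.1
5 [-0.23, 2.05] 15.2
6 [-0.34, 2.45] 18.2
7 [-0.47, 2.84] 21.3
8 [-0.63, 3.23] 24.3
9 [-0.8, 3.61] 27.3
10 [-0.99, 3.97] 30.4
11 [-1.2, 4.33] 33.4
12 [-1.43, 4.67] 36.4
13 [-1.68, 5.0] 39.5
14 [-1.95, 5.32] 42.5
15 [-2.23, 5.63] 45.6
16 [-2.52, 5.92] 48.6
17 [-2.84, 6.19] 51.6
18 [-3.16, 6.44] 54.7
19 [-3.5, 6.68] 57.7
20 [-3.85, 6.9] 60.7
```

Request:
send_rows(series=[0, 0.41, -0.1, 0, 0, 3, 0, -0.03, 0.83, -0.2, 0, 0, 6.1, 0, -0.07, 1.24, -0.2, 0, 0, 9.1, 0, -0.14, 1.65, -0.2, 0, 0, 12.1, 0, -0.23, 2.05, -0.2, 0, 0, 15.2, 0, -0.34, 2.45, -0.2, 0, 0, 18.2, 0, -0.47, 2.84, -0.2, 0, 0, 21.3, 0, -0.63, 3.23, -0.2, 0, 0, 24.3, 0, -0.8, 3.61, -0.2, 0, 0, 27.3, 0, -0.99, 3.97, -0.2, 0, 0, 30.4, 0])

```text
clock: 9.42
tcp_pos: [0.4839, -0.1321, 0.043]
orientation: [0.002, -0.271, 0.963, 0.0]
wrist_force: [6.7, 1.3, -9.5]
finger_gap: 0.0132
```

Run:
```python
from h import *
read_camera("wrist");read_camera("wrist");read_camera("wrist")
p,r=here(); C=np.load("C.npy");d=p[:2]-C;s=get_state();y=r.as_matrix()[:2,1]
a0=np.arctan2(d[1],d[0]);R_=np.hypot(*d);yaw0=np.arctan2(y[1],y[0])
print(s["finger_gap"],s["wrist_force"],p,R_,a0,yaw0+np.pi/2-2*np.pi,"to go",a0-(.511+2.6-2*np.pi))
for k in range(1,13):
    da=-.053*k; print(k,rel(on(.078,a0+da,p[2]),yaw0+da,p,r)[:2],round(np.degrees(-da),1))
```

```text
0.012957696192546232 [ 5.73974265  4.23280258 -6.48924465] [ 0.48349816 -0.13151382  0.04296309] 0.07749332671915192 -2.5885594394545715 -2.589552399255096 to go 0.5836258677250146
1 [0.04, 0.41] 3.0
2 [0.01, 0.83] 6.1
3 [-0.05, 1.24] 9.1
4 [-0.12, 1.64] 12.1
5 [-0.22, 2.04] 15.2
6 [-0.34, 2.44] 18.2
7 [-0.48, 2.83] 21.3
8 [-0.64, 3.21] 24.3
9 [-0.82, 3.58] 27.3
10 [-1.02, 3.94] 30.4
11 [-1.23, 4.3] 33.4
12 [-1.47, 4.63] 36.4
```

Request:
send_rows(series=[0.02, 0.41, 0.1, 0, 0, 3, 0, 0.0, 0.83, 0.1, 0, 0, 6.1, 0, -0.05, 1.24, 0.1, 0, 0, 9.1, 0, -0.12, 1.64, 0.1, 0, 0, 12.1, 0, -0.22, 2.04, 0.1, 0, 0, 15.2, 0, -0.34, 2.44, 0.1, 0, 0, 18.2, 0, -0.48, 2.83, 0.1, 0, 0, 21.3, 0, -0.64, 3.21, 0.1, 0, 0, 24.3, 0, -0.82, 3.58, 0.1, 0, 0, 27.3, 0, -1.0, 3.92, 0.1, 0, 0, 30.2, 0])

```text
clock: 10.4
tcp_pos: [0.4723, -0.0943, 0.0429]
orientation: [0.002, -0.011, 1.0, -0.0]
wrist_force: [4.8, -0.6, -2.2]
finger_gap: 0.0134
```

Run:
```python
from h import *
read_camera("wrist");read_camera("wrist");read_camera("wrist")
ci=camera_info("wrist");im=read_camera("wrist");cv2.imwrite("pics/w7.png",im)
p,r=here(); C=np.load("C.npy");d=p[:2]-C;s=get_state();y=r.as_matrix()[:2,1]
a0=np.arctan2(d[1],d[0]);R_=np.hypot(*d);yaw0=np.arctan2(y[1],y[0])
L=.511+2.6-2*np.pi
print(s["finger_gap"],s["wrist_force"],p,R_,a0,yaw0+np.pi/2-2*np.pi,"to go",a0+0-L if a0<0 else a0-2*np.pi-L)
print(rel(on(.078,L,p[2]),L-np.pi/2,p,r))
print(project(ci,[on(.113,L,.014),on(.097,L,.023),on(.097,L+.05,.023)]))
```

```text
0.01322378948627345 [4.20169078 2.39308092 0.02718986] [ 0.47221221 -0.09365205  0.04290005] 0.07728006779922804 -3.104793540931902 -3.116104624385645 to go 0.06739176624768417
[0.06, 0.52, 0.0, 0.05, 0.24, 3.21]
[[290.34787062 182.0378416 ]
 [289.10849377 213.47951023]
 [280.42418815 213.22860784]]
```

View pics/w7.png

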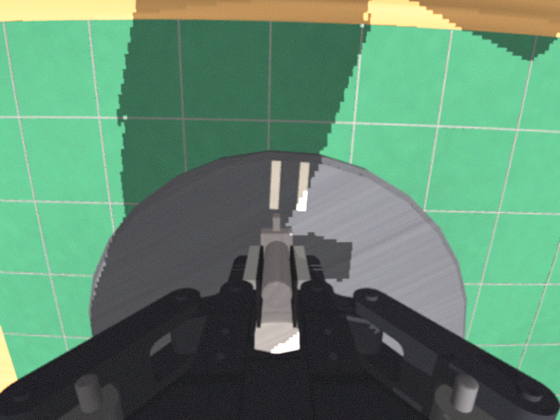

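The double line (midway at x≈290) and the tab's point at (276,214) are both in view. The tab is about 0.07 rad short, so I'll finish slowly.

Request:
send_rows(series=[0, 0.13, 0, 0, 0, 1, 0, 0, 0.26, 0, 0, 0, 2, 0, 0.02, 0.4, 0, 0, 0, 3, 0, 0.04, 0.54, 0, 0, 0, 3.7, 0, 0.04, 0.54, 0, 0, 0, 3.7, 0, 0.04, 0.54, 0, 0, 0, 3.7, 0, 0.04, 0.54, 0, 0, 0, 3.7, 0])

```text
clock: 11.18
tcp_pos: [0.4722, -0.089, 0.0429]
orientation: [0.002, 0.02, 1.0, -0.0]
wrist_force: [6.5, 1.4, -2.6]
finger_gap: 0.0134
```

Run:
```python
from h import *
ci=camera_info("wrist");im=read_camera("wrist")
p,r=here(); C=np.load("C.npy");d=p[:2]-C;L=.511+2.6-2*np.pi
a0=np.arctan2(d[1],d[0]);a0-=2*np.pi*(a0>0)
print(get_state()["wrist_force"],a0-L,rel(on(.078,L,p[2]),L-np.pi/2,p,r))
print(project(ci,[on(.113,L,.014),on(.097,L,.023),on(.097,L+.05,.023)]).tolist())
cv2.imwrite("pics/w8.png",cv2.resize(im[140:260,210:350],None,fx=5,fy=5,interpolation=cv2.INTER_CUBIC))
```

```text
[ 7.32950911  0.79729761 -2.6173647 ] 0.00703406597093581 [0.07, 0.05, -0.0, -0.01, 0.28, -0.56]
[[278.1132468717036, 181.62955901365405], [278.4453268798591, 213.12478030616873], [269.75857122657374, 213.4140999606494]]
```

View pics/w8.png

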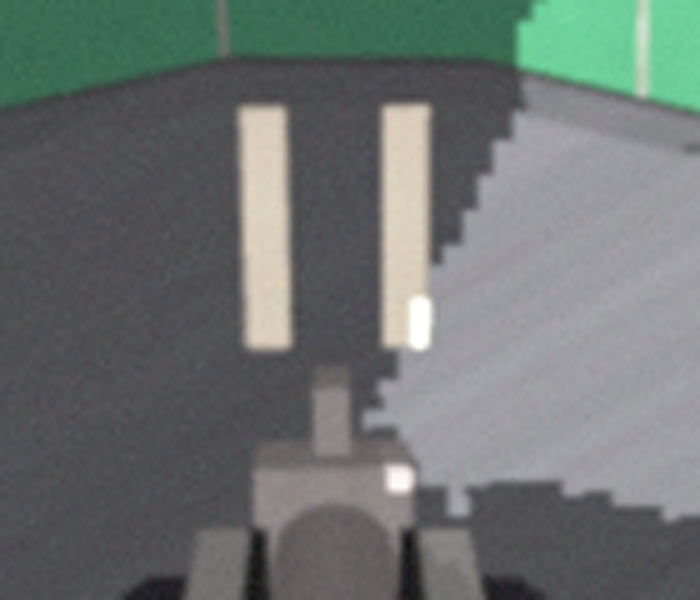

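The lines' midline is at crop x≈337 and the point at ≈331.5. That leaves about 0.006 rad to go, matching the arm's reading of 0.007, so I'll nudge 0.5 mm.

Request:
send_rows(series=[0.05, 0.03, 0, 0, 0, 0, 0, 0.05, 0.05, 0, 0, 0, 0, 0, 0.05, 0.05, 0, 0, 0, 0, 0, 0.05, 0.05, 0, 0, 0, 0, 0, 0.05, 0.05, 0, 0, 0, 0, 0])

```text
clock: 11.65
tcp_pos: [0.4722, -0.0889, 0.0429]
orientation: [0.003, 0.02, 1.0, -0.001]
wrist_force: [7.0, 0.5, -3.9]
finger_gap: 0.013
```

Run:
```python
from h import *
im=read_camera("wrist");p,r=here(); C=np.load("C.npy");d=p[:2]-C;L=.511+2.6-2*np.pi
a0=np.arctan2(d[1],d[0]);a0-=2*np.pi*(a0>0);print(a0-L,get_state()["wrist_force"])
g=im[140:260,210:350].astype(int).sum(2)
for row in(30,50,65,74,76,78,80,82): print(row,g[row,44:92].tolist())
```

```text
0.005881174888368701 [ 7.566626    0.18527333 -4.4638116 ]
30 [242, 250, 262, 362, 534, 604, 617, 608, 611, 613, 613, 610, 553, 374, 237, 242, 241, 250, 243, 249, 240, 242, 250, 250, 237, 246, 230, 250, 235, 245, 241, 311, 456, 590, 615, 616, 613, 614, 612, 615, 573, 469, 303, 235, 249, 235, 247, 239]
50 [245, 248, 246, 274, 424, 584, 616, 615, 608, 614, 616, 611, 584, 474, 310, 240, 244, 247, 243, 242, 237, 249, 245, 247, 244, 253, 244, 244, 243, 235, 248, 310, 452, 596, 616, 611, 615, 611, 618, 612, 563, 417, 269, 261, 357, 453, 479, 470]
65 [243, 251, 245, 264, 360, 500, 608, 617, 609, 611, 619, 618, 599, 527, 323, 234, 243, 238, 230, 234, 239, 224, 244, 242, 242, 245, 243, 245, 230, 245, 244, 280, 440, 587, 622, 611, 615, 661, 760, 765, 765, 730, 519, 467, 471, 467, 475, 467]
74 [246, 244, 243, 239, 237, 231, 241, 241, 237, 246, 230, 252, 251, 242, 238, 220, 239, 234, 252, 293, 302, 296, 292, 303, 296, 285, 250, 234, 251, 236, 241, 229, 230, 231, 254, 340, 452, 480, 474, 470, 475, 470, 480, 476, 471, 472, 469, 481]
76 [242, 231, 255, 235, 228, 240, 241, 257, 236, 243, 242, 231, 2
[... 210 characters left out ...]
7, 255, 237, 244, 232, 247, 236, 235, 229, 237, 235, 240, 239, 304, 382, 407, 400, 394, 403, 392, 366, 270, 228, 242, 226, 254, 352, 450, 477, 476, 477, 467, 469, 459, 480, 475, 474, 498, 485, 492, 498, 489, 491]
80 [236, 231, 241, 234, 235, 241, 232, 240, 227, 248, 237, 236, 243, 235, 240, 236, 239, 258, 318, 403, 410, 416, 410, 425, 409, 360, 277, 237, 239, 243, 257, 333, 442, 469, 470, 461, 455, 484, 482, 487, 495, 483, 504, 493, 496, 491, 491, 491]
82 [239, 228, 239, 243, 226, 234, 236, 236, 240, 248, 225, 244, 246, 241, 231, 247, 236, 240, 310, 399, 400, 416, 414, 417, 418, 368, 289, 256, 316, 401, 425, 432, 462, 480, 477, 489, 484, 490, 488, 494, 492, 493, 487, 492, 488, 484, 481, 471]
```

Request:
send_rows(series=[0, 0.03, 0, 0, 0, 0, 0, 0, 0.06, 0, 0, 0, 0, 0, 0, 0.06, 0, 0, 0, 0, 0, 0, 0.06, 0, 0, 0, 0, 0, 0, 0.06, 0, 0, 0, 0, 0])

```text
clock: 12.12
tcp_pos: [0.4722, -0.0885, 0.043]
orientation: [0.003, 0.02, 1.0, -0.001]
wrist_force: [8.5, -0.9, -4.6]
finger_gap: 0.0133
```

Run:
```python
from h import *
im=read_camera("wrist");p,r=here(); C=np.load("C.npy");d=p[:2]-C;L=.511+2.6-2*np.pi
a0=np.arctan2(d[1],d[0]);a0-=2*np.pi*(a0>0);print(a0-L,get_state()["wrist_force"])
g=im[140:260,210:350].astype(int).sum(2)
for row in(50,78,80): print(row,g[row,44:92].tolist())
```

```text
-5.452462374977429e-05 [ 7.34285418 -0.52719363 -5.26697065]
50 [233, 243, 267, 384, 528, 600, 611, 614, 611, 616, 619, 611, 521, 346, 236, 242, 229, 237, 239, 245, 257, 239, 258, 255, 251, 246, 250, 247, 251, 241, 278, 426, 587, 614, 619, 613, 611, 616, 614, 585, 469, 296, 251, 346, 453, 481, 469, 482]
78 [240, 248, 242, 239, 241, 240, 236, 238, 235, 239, 232, 245, 226, 232, 239, 238, 248, 243, 309, 383, 391, 397, 405, 396, 400, 360, 287, 233, 244, 248, 235, 252, 286, 304, 375, 456, 478, 457, 472, 477, 484, 483, 481, 487, 494, 492, 492, 485]
80 [226, 236, 227, 234, 234, 237, 223, 234, 238, 241, 239, 247, 229, 245, 247, 242, 233, 243, 314, 396, 419, 414, 405, 416, 408, 370, 288, 251, 233, 243, 247, 342, 446, 473, 459, 475, 470, 478, 487, 492, 484, 486, 485, 491, 496, 487, 496, 490]
```

The tab's point is now centred between the lines to about 0.2 px. Next I'll release, rise and look.

Request:
send_rows(series=[0, 0, 0, 0, 0, 0, 0.4, 0, 0, 0, 0, 0, 0, 0.5, 0, 0, 0, 0, 0, 0, 0.5, 0, 0, -2, 0, 0, 0, 0.5, 0, 0, -5, 0, 0, 0, 0.5, 0, 0, -8, 0, 0, 0, 0.5, 0, 0, -11, 0, 0, 0, 0.5, 0, 0, -13, 0, 0, 0, 0.5, 0, 0, -14, 0, 0, 0, 0.5, 0, 0, -14, 0, 0, 0, 0.5])

```text
clock: 13.0
tcp_pos: [0.4703, -0.0879, 0.1843]
orientation: [0.002, 0.02, 1.0, -0.001]
wrist_force: [0.2, 0.3, -0.9]
finger_gap: 0.0427
```

Run:
```python
from h import *
for _ in range(4): im=read_camera("wrist")
ci=camera_info("wrist");L=.511+2.6
uv=project(ci,[on(.113,L,.014),on(.097,L,.023),on(.078,L,.072)]);print(uv.tolist(),get_state()["wrist_force"])
u,v=uv[1].astype(int);cv2.imwrite("pics/w9.png",cv2.resize(im[max(0,v-60):v+60,u-70:u+70],None,fx=5,fy=5,interpolation=cv2.INTER_CUBIC))
```

```text
[[275.34854029735175, 158.81101040521125], [275.5096180815597, 176.07436602954425], [275.6952479217251, 208.33647090068968]] [0.76600801 0.32438999 0.69331893]
```

View pics/w9.png

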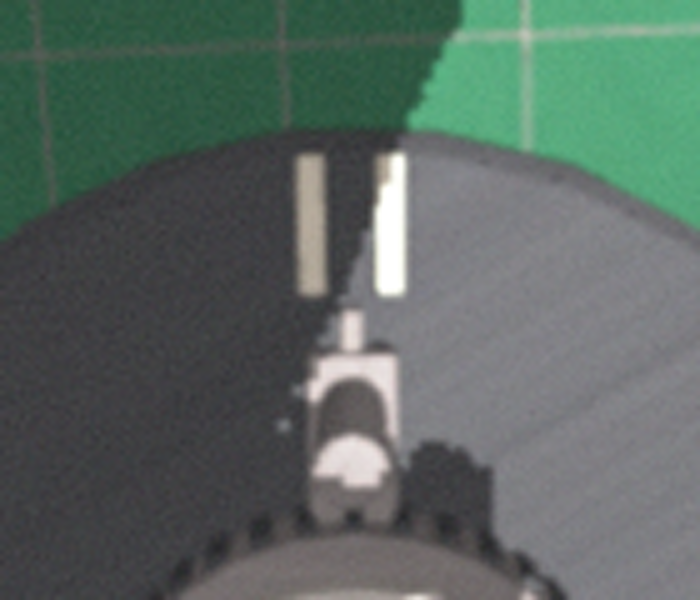

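Request:
send_rows(series=[0, 4, 0, 0, 0, 0, 0.5, 0, 8, 0, 0, 0, 0, 0.5, 0, 12, 0, 0, 0, 0, 0.5, 0, 16, 0, 0, 0, 0, 0.5, 0, 20, 0, 0, 0, 0, 0.5, 0, 24, 0, 0, 0, 0, 0.5, 0, 28, 0, 0, 0, 0, 0.5, 0, 32, 0, 0, 0, 0, 0.5, 0, 32, 0, 0, 0, 0, 0.5, 0, 32, 0, 0, 0, 0, 0.5])

```text
clock: 14.03
tcp_pos: [0.4808, 0.2339, 0.1801]
orientation: [-0.002, 0.018, 1.0, -0.001]
wrist_force: [-0.2, 0.3, 0.4]
finger_gap: 0.0424
```

Run:
```python
from h import *
for _ in range(3): im=read_camera("top")
a=cv2.resize(im[180:325,225:365],None,fx=4,fy=4,interpolation=cv2.INTER_CUBIC)
cv2.imwrite("pics/topend.png",a)
o=cv2.imread("pics/top0.png").astype(int);d=np.abs(im.astype(int)-o).max(2)
for n,(x,y,w,h) in dict(glue=(78,212,32,32),mug=(388,232,58,64),awl=(185,100,35,75)).items(): print(n,(d[y:y+h,x:x+w]>40).sum())
```

```text
glue 0
mug 0
awl 0
```

View pics/topend.png

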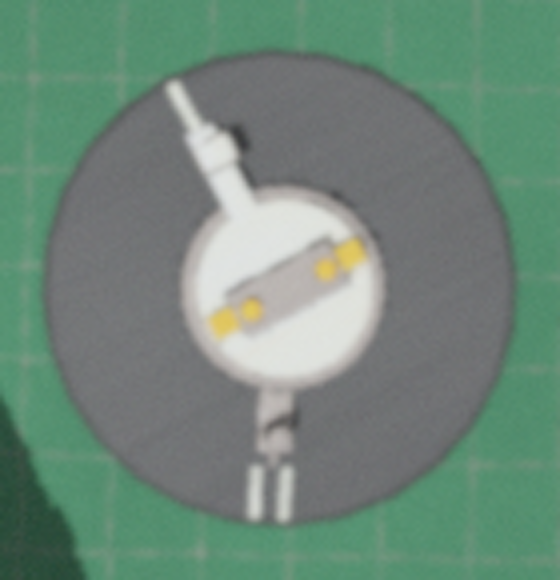

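Tab point at crop x≈352 against a midline of 351.5: centred after release. One last numeric check will show whether the collar dragged the head along.

Run:
```python
from h import *
ci=camera_info("top");im=read_camera("top").astype(int);C=np.load("C.npy")
def gold(i):
    m=((i[...,2]-i[...,0])>70)&((i[...,1]-i[...,0])>40);m[:215]=0;m[290:]=0;m[:,:260]=0;m[:,330:]=0
    v,u=np.nonzero(m);P=toplane(ci,np.c_[u,v],.075)[:,:2];P-=P.mean(0);w,V=np.linalg.eigh(P.T@P);x=V[:,1];return len(u),np.arctan2(x[1],x[0])%np.pi-np.pi/2
print(gold(cv2.imread("pics/top0.png").astype(int)),gold(im))
# arm, z=.05, r .056-.068
v,u=np.mgrid[0:420,0:560];W=toplane(ci,np.c_[u.ravel(),v.ravel()],.05)[:,:2]-C
r=np.hypot(*W.T);th=np.arctan2(W[:,1],W[:,0]);b=im.min(2).ravel()
k=(r>.054)&(r<.066)&(abs(th-.5)<.5)&(b>150);print("arm",k.sum(),th[k].mean())
W=toplane(ci,np.c_[u.ravel(),v.ravel()],.014)[:,:2]-C;r=np.hypot(*W.T);th=np.arctan2(W[:,1],W[:,0])
k=(r>.104)&(r<.126)&(abs(th-.5)<.2)&(b>140);print("line",k.sum(),th[k].mean())
```

```text
(116, np.float64(-0.14673742766996178)) (116, np.float64(0.519541090998243))
arm 49 0.522082056441547
line 47 0.5124310959500081
```

```bash
python3 -c "
from workcell import *
print(hand_in())"
```

```text
the job is handed in; nothing more can be done
None
```

The job is done and handed in after about 14 s of the 58 s allowed. I gripped the block and swung the head about 0.66 rad counter-clockwise onto the single line. Then I gripped the peg and turned the collar about 1.13 rad clockwise onto the double line, released it and moved the arm clear.

**Head:** right after release, the wrist picture showed the arm and the single line on the same midline, to about 0.005 rad. The last check, from the top camera, gave the arm at 0.520–0.522 rad and the line at 0.512. That 0.01 rad difference (under 1 mm) is about the noise of that view, and the collar's turn would have dragged the head the other way, so I left it.

**Collar:** after release, the tab's point was midway between the two lines to about 0.1 px.

**Other things on the bench:** the pictures before and after show no change at the glue bottle, mug or awl. Wrist forces stayed below about 12 N in every reading I took.

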